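# Snap the detachable handle onto the iron pan

## Robot

A 7-joint arm with a two-finger parallel gripper is mounted at the origin on the work surface. World frame = base frame: x ahead of the robot, y to its left, z up, the work surface at z = 0. Lengths are in m, angles in rad, forces in N, time in s.
With the tool pointing down it reaches from about 0.4 to 0.85 m from the base axis. Payload 10.4 kg.
Tool frame: the origin (TCP) lies at the very end of the fingers, on their centre line; the grasp point (between the pads) lies 19 mm behind it; z points along the fingers, y is the line along which they close (so a half turn about z gives the same grasp; the last joint's range is limited). The gripper opens to 85 mm and grips with 20 to 120 N. Pads are 22 mm wide; open, the fingers measure 114 mm over their backs; the gripper's body (76 mm by 85 mm) begins 54 mm behind the grasp point. The pads swing forward as they close: fully open they stand 13 mm farther back than shut.
Start: joints at [-1.372, 0.332, -0.065, 1.46, 0.022, 1.35, -0.088], TCP at [0.137, 0.61, 0.231] pointing down, gripper open.
Joint ranges: [-2.6, 2.6], [-0.5, 2.12], [-1.47, 1.34], [0.16, 2.42], [-1.27, 4.41], [0.06, 2.06], [-2.6, 2.6]. Speed limits (rad/s): [2.22, 2.22, 2.79, 2.79, 3.14, 3.14, 3.14].

## Interface

Orientations are given as a unit quaternion [x, y, z, w].
In Python, from workcell import * gives the robot as it stands.
- The arm moves only by the tool step_arm, never from a script. Its argument "commands" is one flat list of numbers, 7 for each row, row after row: the finger opening in mm, from 0 to 85.4, then the shift along the world's x, y, z as a fraction of full scale, then the turn, a rotation vector about the world's x, y, z as a fraction of full scale. A call has exactly 10 rows; each row is the pose to reach, as a shift and turn from the pose commanded when the call began, turning the shorter way round; what a row does not reach only later rows make up. Full scale, the value 1, is 0.6 m for a shift and pi rad for a turn. A row lasts 1/8 s, in which the tool goes at most 62.5 mm and 10.7 degrees, less where a joint would pass 70% of its speed; a pose out of reach is approached as far as the arm can. A call with a number of a shift or a turn outside -1 to 1 is refused whole. A call with a gripper value outside its range is refused whole. The fingers move at their own pace and stop on an object; "squeeze" is the grip in N (left out, the last holds). Time passes only in rows, so rows that repeat a pose let the fingers close, or fill a call up. It gives the time, the measured TCP pose, the force, the opening and the grip force at its end, in the units of the state.
- get_obs(): the state, without advancing time (a new reading comes with each control period).
- camera(name): name is "side" or "top"; returns the picture (384x512x3 uint8, red, green, blue); there is no depth.
- camera_params(name): a dict with "mtx" (3x3 intrinsics, pixels), "extrinsics" (4x4, takes a point from world to camera coordinates). Camera axes: x right, y down, z forward; pixel columns grow to the right and rows downward; lengths in m; the calibration is good to about 2 mm. A picture is of the moment at which its call begins. camera_params takes no time and is no camera call.
- hand_in(): hands the job in; it is judged then, once.
The state is a dict: "clock": time; "joint_pos": joint angles; "joint_velocities": joint speeds; "tau": joint torques, N m; "position": TCP position; "ee_rot": TCP orientation; "ft_force": force on the tool from outside, world axes, zero at the start; "torque": the same for the moment, N m; "grip_width": opening from 0.0 (shut) to 1.0 (fully open); "grasp_force": force on a finger pad.
Only numpy, scipy, OpenCV 4.12 (cv2) and the standard library are available. Lean on these libraries where they do the work, as an engineer would, in place of code of your own. Each camera call takes 0.05 s, during which the arm holds its last target. There are 200 camera calls.

## Task

Fit the loose handle to the iron pan: pick it up from the counter, slide its socket, hole upward, over the spring button on the pan's stub, and press it home against the springy ring until the button pops up through the hole and locks it; then ease off and let go. Go by feel and never push harder than about 20 N, so that nothing jams or bottoms hard and the pan stays where it stands on the mat, and leave the bowl, the colander and the tiffin tin alone.

Things in the scene. Friction and masses are not known exactly. Their poses are not given: they have to be found in the camera images.
- pan: Round cast-iron pan, 228 mm across the rim, 58 mm high, 2.9 to 3.6 kg, loose on a 4 mm thick grippy rubber mat (it slides only above about 25 N). Origin: centre of its underside; x level, outward along the stub; z up. The stub, a level plain steel bar, lies from 124 to 180 mm along x, its axis 40 mm above the pan's underside (44 mm above the counter). A small lug sits on the opposite side.
- stub_tip (a point): Centre of the end face of the stub's tip, on the stub's axis. The stub is 24 mm wide and 18 mm high; its last 8 mm taper to 19 x 13 mm.
- stub_home (a point): Point on the stub's axis, 130.5 mm from the pan's origin (49.5 mm behind the tip), where the centre of the handle's mouth stands when it is locked.
- stub_button (a point): Point on the top face of the stub (9 mm above its axis) in the middle of the spring button, 151 mm from the pan's origin along its x axis. When the handle is locked the centre of its hole is about 1.5 mm farther out than this point.
- button: Steel spring button in the stub's top face, 9 mm wide, 6.5 mm proud. Its square back (towards the pan) is 146 mm from the pan's origin; from a 3 mm flat top it slopes at 40 degrees towards the stub's tip: a handle pushed on with 4 to 10 N rides it down by itself, a handle pulled back is held by the square back. Origin: on the stub's top face at the back edge; axes as the pan's.
- button_press (a joint): How far the spring button is pressed down, in m: 0 = free, 6.5 mm proud; about 0.005 while the handle's upper wall holds it down; springs back near 0 when it pops through the hole. Its spring pushes up with 2 N when free and 0.7 N more for each mm.
- ring: Sprung anti-rattle ring: a black rubber frame, 38 x 32 mm and 4 mm thick, round the stub's root; the handle's mouth bears on it. Its front face is 134.5 mm from the pan's origin when free and must be pressed back 4 mm (6 N at first, 2 N more per mm: 14 N, and 1 to 3 N of rubbing) before the button pops up; it then holds the locked handle against the button's back with 13 N. Origin: its centre; axes as the pan's.
- ring_press (a joint): How far the sprung ring is pressed towards the pan, in m: 0 = free, about 0.004 when the button pops up and while the handle is locked, 0.0058 = bottomed on the collar (17.6 N).
- handle: Detachable pan handle lying on the counter, hole upward: 195 mm long plus a small ring at the rear, 26 mm high, 0.22 to 0.35 kg. Front 68 mm steel socket, behind it a dark wooden grip 30 mm wide. Origin: middle of the underside, 105 mm behind the mouth; x along the handle out of the mouth, z up. Fitted, its x points opposite to the pan's x and its axis is the stub's axis.
- handle_mouth (a point): Centre of the socket's mouth, at the handle's front end, 13 mm above its underside. The socket is a box section, outside 32 wide x 26 mm high, walls 3 mm, inside 26 x 20 mm (1 mm of play all round the stub), 62 mm deep.
- handle_hole (a point): Centre of the one hole, on the outer upper face of the socket, 22 mm behind the mouth, 26 mm above the underside. It is 13 mm long and 12 mm wide. The button pops up into it when the mouth comes to stub_home; the handle can be pushed 1.8 mm past that before the ring bottoms.
- handle_grip (a point): Place to grip: inside the wooden grip (30 mm wide, 26 mm high), on the handle's axis, 105 mm behind the mouth, 13 mm above the underside.
- bowl: Bystander: green glazed clay bowl, 170 mm across, 72 mm high. Origin: centre of its underside.
- colander: Bystander: white plastic colander, 224 mm across its rim, 96 mm high. Origin: centre of its underside.
- tiffin: Bystander: tin of three stacked aluminium tiers, 130 mm across, 186 mm high with its carrying frame, standing on the same mat as the pan. Origin: centre of its underside.
Things that resemble listed ones, but are neither listed nor needed, are in the scene too. Leave any orange or yellow look-alike of the handle alone.

How it is judged:
By the outcome, as a careful person would: the job done as asked, in the order asked, and still so for the second after the job is handed in, with the robot touching nothing.
It also fails if it takes over 62 s, if anything falls off the work surface, if the arm or the gripper's body presses on something with over 40 N, if the wrist force passes 120 N, or if a joint passes its speed limit or range.

## Working session

There is one attempt and no reset: what is moved stays moved. The work goes in short steps, Python scripts to look and compute and a tool call to move; the robot and the scene stay as the last step left them, time stands still between calls to the robot, and variables do not carry over. Pictures are saved under pics/ and viewed, at most 10 in all, crops included, and the job is handed in when it is done.

Besides the shell and the picture viewer there is one more tool, called after ">>>" in YAML: its name, and indented under it one key for each argument. step_arm: Moves the arm, as the interface text tells. Its arguments: {"type":"object","properties":{"commands":{"type":"array","items":{"type":"number"}},"squeeze":{"type":"number"}},"required":["commands"]}

```bash
mkdir -p pics
python3 - <<'E'
from workcell import *
import cv2
o=get_obs()
for k in("clock","position","ee_rot","ft_force","grip_width"):print(k,o[k])
for n in("side","top"):
    cv2.imwrite(f"pics/{n}0.png",cv2.cvtColor(cv2.resize(camera(n),(800,600),interpolation=cv2.INTER_CUBIC),cv2.COLOR_RGB2BGR))
    p=camera_params(n);print(n,p)
E
```

```text
clock 0.0
position [0.13740094 0.60931822 0.2305031 ]
ee_rot [ 1.10669665e-01  9.93856974e-01 -7.32729252e-04 -5.76516757e-05]
ft_force [ 0.54597711 -0.24748707 -0.22755115]
grip_width 0.998859689031961
side {'mtx': array([[391.76172785,   0.        , 251.17247598],
       [  0.        , 391.76172785, 192.00475919],
       [  0.        ,   0.        ,   1.        ]]), 'extrinsics': array([[ 0.99928356, -0.0350504 ,  0.01427745, -0.5603641 ],
       [-0.01151458, -0.64092164, -0.76751994,  0.09584473],
       [ 0.03605261,  0.76680566, -0.64086605,  1.21785275],
       [ 0.        ,  0.        ,  0.        ,  1.        ]])}
top {'mtx': array([[497.79119296,   0.        , 251.42728832],
       [  0.        , 497.79119296, 194.43734561],
       [  0.        ,   0.        ,   1.        ]]), 'extrinsics': array([[ 0.02933857, -0.99927797,  0.02414109,  0.02529249],
       [-0.98230483, -0.03329281, -0.18430631,  0.58681027],
       [ 0.18497696, -0.01830663, -0.98257233,  1.90795841],
       [ 0.        ,  0.        ,  0.        ,  1.        ]])}
```

View pics/top0.png

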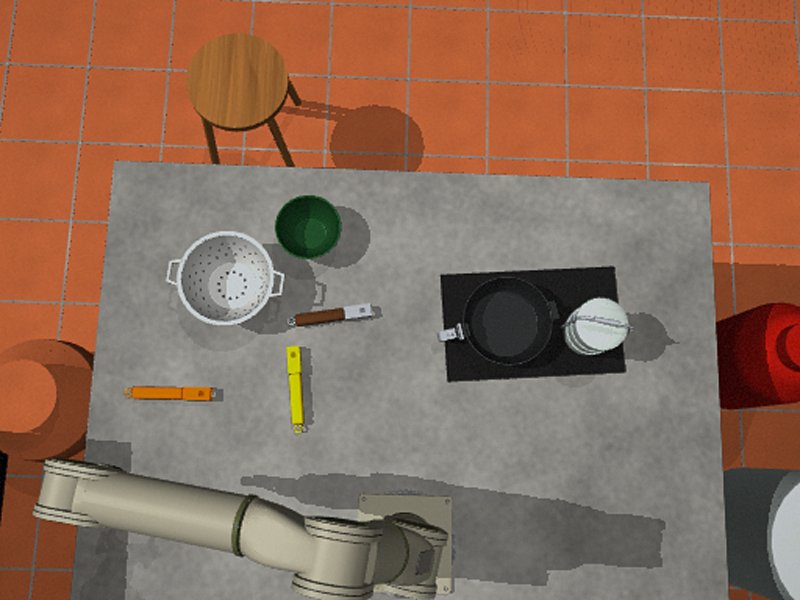

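View pics/side0.png

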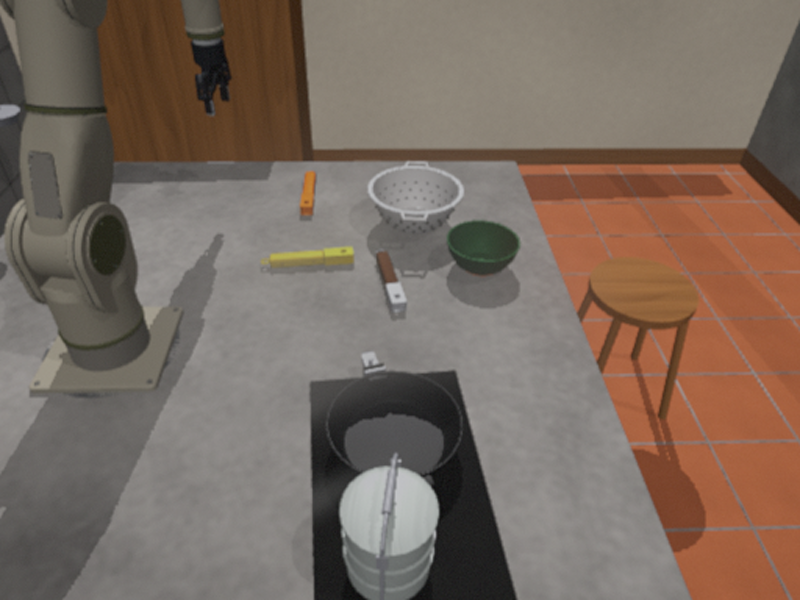

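The top view shows the handle with wood at about (290,322) and its mouth at (373,309), 800-px scale. The pan is centred near (511,320) with the stub tip near (440,337). In the side view the handle runs (382,255) to (398,310) and the stub is near (372,363). I'll zoom in on both.

```bash
cat > h.py <<'E'
from workcell import *
import cv2, numpy as np
def crop(im,x,y,w,h,s):
    return cv2.cvtColor(cv2.resize(im[y:y+h,x:x+w],None,fx=s,fy=s,interpolation=cv2.INTER_CUBIC),cv2.COLOR_RGB2BGR)
def px2w(n,u,v,z):
    p=camera_params(n);E=p["extrinsics"];R,t=E[:3,:3],E[:3,3]
    d=R.T@np.linalg.inv(p["mtx"])@[u,v,1.];c=-R.T@t
    return c+d*(z-c[2])/d[2]
def w2px(n,X):
    p=camera_params(n);E=p["extrinsics"];q=p["mtx"]@(E[:3,:3]@np.asarray(X)+E[:3,3]);return q[:2]/q[2]
E
python3 - <<'E'
from h import *
t,s=camera("top"),camera("side")
a=np.hstack([crop(t,180,180,80,60,5),crop(t,270,170,100,75,4)])
b=np.hstack([crop(s,215,150,80,60,5),crop(s,205,215,80,60,5)])
cv2.imwrite("pics/z1.png",np.vstack([a,b]))
E
```

```text
(no output)
```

View pics/z1.png

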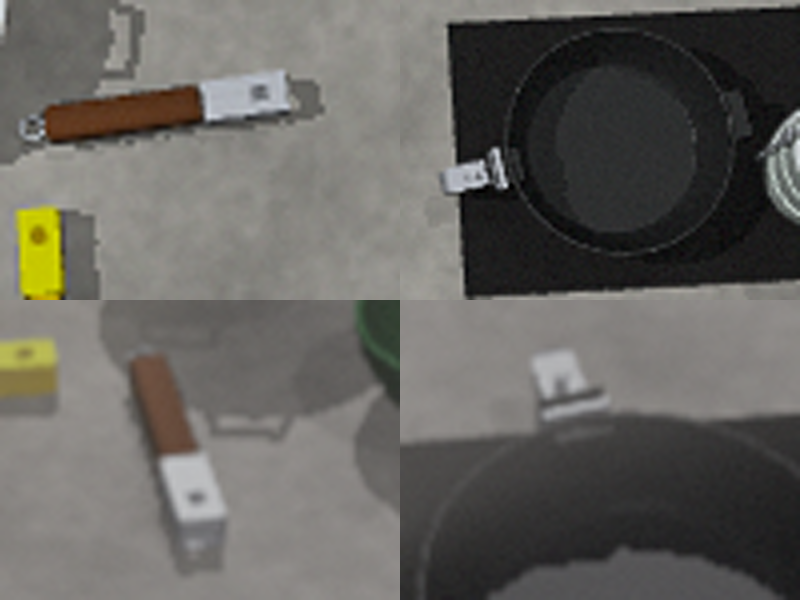

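The zoom shows the handle's hole at top crop (260,92), with wood from (47,122) to (202,101) and mouth edge x≈288. The stub is bright, with its tip at (443,180), and the rim is centred near (621,142). Next I'll fit box silhouettes in both cameras.

```bash
cat > fit.py <<'E'
from h import *
from scipy.optimize import minimize
S=8
def boxpts(secs): # list of (x, halfw, z0, z1)
    return np.array([[x,s*w,z] for x,w,a,b in secs for s in(-1,1) for z in(a,b)])
def render(n,P,pose,win):
    x,y,a=pose;c,s=np.cos(a),np.sin(a)
    W=np.c_[x+c*P[:,0]-s*P[:,1],y+s*P[:,0]+c*P[:,1],P[:,2]]
    q=np.array([w2px(n,X) for X in W]);q=(q+.5-[win[0],win[1]])*S
    m=np.zeros((win[3]*S,win[2]*S),np.float32)
    cv2.fillConvexPoly(m,cv2.convexHull(np.round(q*16).astype(np.int32)),1.,shift=4)
    return cv2.resize(m,(win[2],win[3]),interpolation=cv2.INTER_AREA)
def fit(P,obs,p0):
    f=lambda p:sum(((render(n,P,p,w)-m)**2).sum() for n,(w,m) in obs.items())
    best=None
    for k in range(4):
        r=minimize(f,p0 if best is None else best.x,method="Nelder-Mead",options=dict(initial_simplex=np.array(p0 if best is None else best.x)+np.array([[0,0,0],[.01,0,0],[0,.01,0],[0,0,.08]])*(1 if k<2 else .4)))
        if best is None or r.fun<best.fun: best=r
    return best
E
python3 - <<'E'
from fit import *
im={n:camera(n).astype(float) for n in("top","side")}
win={"top":(180,180,80,60),"side":(215,150,80,60)}
def wood(n):
    x,y,w,h=win[n];c=im[n][y:y+h,x:x+w];d=c[...,0]-c[...,2]
    m=np.clip(d/np.percentile(d[(d>30)&(c[...,1]<100)],50),0,1);m[(c[...,1]>110)&(d>100)]=0;m[m<.15]=0
    k,l,st,_=cv2.connectedComponentsWithStats((m>.15).astype(np.uint8))
    print(n,sorted(st[1:,4])[-3:],st[1:,4].max());j=1+st[1:,4].argmax()
    return m*(l==j)
W=boxpts([(37,.0,0,0)]) 
P=boxpts([(.037,.015,0,.026),(-.09,.015,0,.026)])
a=px2w("top",189,203.9,.02);b=px2w("top",237,197.6,.026);print("rear,mouth",a,b,np.linalg.norm((b-a)[:2]))
y=np.arctan2(*(b-a)[1::-1]);u=(b-a)/np.linalg.norm(b-a);p0=[*(b-.105*u)[:2],y]
m={n:wood(n) for n in im}
for ns in(("top","side"),("top",),("side",)):
    r=fit(P,{n:(win[n],m[n]) for n in ns},p0);print(ns,r.x,np.degrees(r.x[2]),r.fun)
    if len(ns)==2: pose=r.x
x,y,a_=pose;c,s=np.cos(a_),np.sin(a_)
for n in im: print("hole px",n,w2px(n,[x+c*.083,y+s*.083,.026]),"wood area",m[n].sum())
# stub
win={"top":(275,205,20,20),"side":(225,220,30,20)}
for n in win:
    X,Y,w,h=win[n];print(n);print(im[n][Y:Y+h,X:X+w].mean(2).astype(int))
E
```

```text
rear,mouth [0.545382   0.29077992 0.02      ] [0.57624418 0.10049209 0.026     ] 0.19277430984366825
top [np.int32(3), np.int32(10), np.int32(246)] 246
side [np.int32(24), np.int32(26), np.int32(1272)] 1272Traceback (most recent call last):
  File "<stdin>", line 16, in <module>
  File "fit.py", line 17, in fit
    r=minimize(f,p0 if best is None else best.x,method="Nelder-Mead",options=dict(initial_simplex=np.array(p0 if best is None else best.x)+np.array([[0,0,0],[.01,0,0],[0,.01,0],[0,0,.08]])*(1 if k<2 else .4)))
    res = _minimize_neldermead(fun, x0, args, callback, bounds=bounds,
                               **options)
    fxcc = func(xcc)
    fx = function(np.copy(x), *(wrapper_args + args))
  File "fit.py", line 14, in <lambda>
    f=lambda p:sum(((render(n,P,p,w)-m)**2).sum() for n,(w,m) in obs.items())
               ~~~^^^^^^^^^^^^^^^^^^^^^^^^^^^^^^^^^^^^^^^^^^^^^^^^^^^^^^^^^^^
  File "fit.py", line 14, in <genexpr>
    f=lambda p:sum(((render(n,P,p,w)-m)**2).sum() for n,(w,m) in obs.items())
                     ~~~~~~^^^^^^^^^
  File "fit.py", line 9, in render
    q=np.array([w2px(n,X) for X in W]);q=(q+.5-[win[0],win[1]])*S
                ~~~~^^^^^
  File "h.py", line 10, in w2px
    p=camera_params(n);E=p["extrinsics"];q=p["mtx"]@(E[:3,:3]@np.asarray(X)+E[:3,3]);return q[:2]/q[2]
ValueError: time passes only in moves, steps and waits
```

```bash
python3 - <<'E'
s=open('h.py').read().replace("def crop","CP={n:camera_params(n) for n in('top','side')}\ndef crop").replace("p=camera_params(n)","p=CP[n]")
open('h.py','w').write(s)
E
cat > run1.py <<'E'
from fit import *
im={n:camera(n).astype(float) for n in("top","side")}
win={"top":(180,180,80,60),"side":(215,150,80,60)}
def wood(n):
    x,y,w,h=win[n];c=im[n][y:y+h,x:x+w];d=c[...,0]-c[...,2]
    ok=(c[...,1]<110)
    ref=np.percentile(d[ok],98);bg=np.median(d)
    m=np.clip((d-bg)/(ref-bg)/.9,0,1)*ok;m[m<.2]=0
    k,l,st,_=cv2.connectedComponentsWithStats((m>.2).astype(np.uint8))
    j=1+st[1:,4].argmax();print(n,ref,bg,st[j])
    return m*(l==j)
P=boxpts([(.037,.015,0,.026),(-.09,.015,0,.026)])
a=px2w("top",189,203.9,.02);b=px2w("top",237,197.6,.026)
y=np.arctan2(*(b-a)[1::-1]);u=(b-a)/np.linalg.norm(b-a);p0=[*(b-.105*u)[:2],y]
m={n:wood(n) for n in im}
for ns in(("top","side"),("top",),("side",)):
    r=fit(P,{n:(win[n],m[n]) for n in ns},p0);print(ns,r.x,np.degrees(r.x[2]),r.fun)
    if len(ns)==2: pose=r.x
x,y,a_=pose;c,s=np.cos(a_),np.sin(a_)
for n in im: print("hole px",n,w2px(n,[x+c*.083,y+s*.083,.026]),"wood area",m[n].sum())
win={"top":(277,207,20,14),"side":(229,223,20,15)}
for n in win:
    X,Y,w,h=win[n];print(n);print(im[n][Y:Y+h,X:X+w].mean(2).astype(int))
E
python3 run1.py
```

```text
top 65.77999999999997 7.0 [  9  17  31  11 231]
side 43.0 6.0 [ 26  10  14  22 181]
('top', 'side') [ 0.55743271  0.20861035 -1.46098093] -83.70804101640142 136.67350359641472
('top',) [ 0.56013142  0.20578986 -1.37523136] -78.79495253721386 46.382644032342235
('side',) [ 0.55471449  0.23371663 -1.4942498 ] -85.61420722391235 78.13736434033977
hole px top [230.49190728 199.78304216] wood area 205.10222675891276
hole px side [251.68066107 188.59892698] wood area 146.87687687687688
top
[[144 145 149 148 147 149 150  21  27  27  30  28  28  26  22  51 169 158
   22  64]
 [141 143 144 144 144 145 149  15  26  27  30  22  24  18  33 108 149 198
   34  57]
 [139 140 142 142 144 146 148  24  24  27  24  30  32  44  32  95  94 190
   42  42]
 [138 141 143 143 145 149 149  27  37  51  76 110 115 190  54  73  89 198
   96  43]
 [138 134 143 143 143 147 157 122 150 188 187 185 183 183  90  73 118 175
  149  38]
 [142 141 143 143 158 182 180 182 180 181 190 190 180 181  82  30 131 145
  197  33]
 [147 144 129 115 156 182 179 179 178 167 175 189 123 185 172  24 104  99
  191  33]
 [147 146 131 10
[... 1160 characters left out ...]
 132 132
  131 130]
 [135 132 126 146 179 178 171 152 150 156 173 175 159 132 130 132 132 132
  132 131]
 [135 133 125 137 177 180 165 129 127 152 179 179 168 141 131 129 126 133
  133 132]
 [136 135 123 123 164 179 164 119 116 144 174 165 153 131 113 108 112 131
  132 132]
 [135 135 127 114 142 175 156 119 110 126 140 122 104  93  79  80 105 131
  132 133]
 [134 134 129 112 116 140 123  98  85  84  83  82  82  87  96 112 138 152
  135 134]
 [131 131 125 103  80  82  81  84  85  96 110 132 146 148 152 158 160 153
  133 136]
 [128 130 124 102  91 105 122 145 147 151 157 160 160 155 151 146 137 124
  128 131]
 [129 128 122 107 120 153 156 163 157 152 147 137 120 109 100  94  91  99
  110 111]]
```

```bash
cat > run2.py <<'E'
from run1 import *
print("----")
for n,(hx,hy),z in(("top",(231.6,198),.014),("side",(253.8,189),.014)):
    x,y,w,h={"top":(180,180,80,60),"side":(215,150,80,60)}[n]
    ys,xs=np.nonzero(m[n]>.5);pts=np.c_[xs+x,ys+y].astype(float)
    c=pts.mean(0);d=np.linalg.svd(pts-c)[2][0];L=(pts-c)@d
    A,B=px2w(n,*(c-15*d),z),px2w(n,*(c+15*d),z)
    t=np.degrees(np.arctan2(*(B-A)[1::-1]));print(n,"axis",t%180-180,"centroid",px2w(n,*c,.018),"len px",np.ptp(L),pts.shape,np.ptp((pts-c)@[-d[1],d[0]]))
    X,Y=int(hx)-5,int(hy)-5;g=im[n][Y:Y+11,X:X+11].mean(2);print(g.astype(int))
    wgt=np.clip(150-g[3:8,3:8],0,None);yy,xx=np.mgrid[3:8,3:8];q=(X+(wgt*xx).sum()/wgt.sum(),Y+(wgt*yy).sum()/wgt.sum())
    print("hole",q,px2w(n,*q,.026))
E
python3 run2.py | sed -n '/----/,$p'
```

```text
----
top axis -79.661601667459 centroid [0.55428261 0.23171136 0.018     ] len px 30.694848104278954 (212, 2) 6.834757974370076
[[138 140 143 145 148 150 149 142 143 143 143]
 [137 141 143 142 148 158 165 165 164 176 185]
 [159 161 174 180 179 180 180 182 178 182 184]
 [181 179 181 182 184 184 183 185 177 183 181]
 [182 182 183 181 141 110  96 148 178 180 183]
 [178 178 179 177 125 107 110 148 181 180 183]
 [178 180 182 181 144 108 113 134 184 181 184]
 [183 180 182 183 166 168 182 182 181 179 185]
 [182 182 183 181 186 182 182 184 185 180 186]
 [182 185 184 184 185 151 119 118 119  83  50]
 [119 120 114  51  51  55  62  70  67  78  81]]
hole (np.float64(231.41666666666666), np.float64(197.98931623931622)) [0.57391563 0.1226946  0.026     ]
side axis -79.07556112311299 centroid [0.55365171 0.23886369 0.018     ] len px 20.593866511424224 (152, 2) 7.651105671714439
[[182 190 189 188 189 188 189 190 183 162 138]
 [170 190 189 188 188 189 189 188 187 171 139]
 [154 188 189 188 189 189 188 188 189 178 150]
 [136 181 190 188 187 186 180 183 189 186 167]
 [121 170 189 184 171 157 147 159 181 188 176]
 [103 153 188 184 159 120 114 135 172 187 180]
 [ 90 136 182 188 177 147 140 158 179 188 184]
 [ 89 121 169 189 186 178 176 183 189 189 188]
 [ 90 104 154 188 189 187 188 188 189 188 185]
 [ 90  90 131 172 173 172 171 167 164 160 155]
 [ 91  89 104 133 136 137 133 125 122 118 117]]
hole (np.float64(253.80701754385964), np.float64(189.1122807017544)) [0.57357689 0.12326619 0.026     ]
```

The hole agrees to 0.7 mm between cameras, at (0.574, 0.123), and the handle yaw is about -79.5°. Next the pan: fit the rim circle in both views, plus the stub's mid-line points.

```bash
cat > pan.py <<'E'
from h import *
from scipy.optimize import minimize, least_squares
from scipy.ndimage import map_coordinates
if __name__=="__main__":
    th=np.radians(np.arange(0,360,2))
    im={n:camera(n).astype(float).mean(2) for n in("top","side")}
    im={n:np.clip(g-cv2.medianBlur(g.astype(np.uint8),7),-10,25) for n,g in im.items()}
    def sc(p,ns):
        X=np.c_[p[0]+p[2]*np.cos(th),p[1]+p[2]*np.sin(th),0*th+.062]
        return -sum(map_coordinates(im[n],np.array([w2px(n,x)[::-1] for x in X]).T,order=1).mean() for n in ns)
    c0=px2w("top",325,205.1,.062);print("hand centre",c0)
    C={}
    for ns in(("top",),("side",),("top","side")):
        g=[(sc([c0[0]+dx,c0[1]+dy,r],ns),c0[0]+dx,c0[1]+dy,r) for dx in np.arange(-.012,.013,.003) for dy in np.arange(-.012,.013,.003) for r in(.11,.112,.114)]
        b=min(g);r=minimize(sc,b[1:],args=(ns,),method="Nelder-Mead",options=dict(initial_simplex=np.array(b[1:])+np.array([[0,0,0],[.002,0,0],[0,.002,0],[0,0,.001]])))
        print("rim",ns,r.x,r.fun);C=r.x
    tips=[px2w("top",280.6,215.1,.0505),px2w("side",235.4,225.3,.0505)];print("tips",tips)
    mids=[px2w("top",284,214.3,.053),px2w("top",287,213.4,.053),px2w("side",235.6,228,.053),px2w("side",236.4,230,.053),px2w("side",236.9,231,.053)]
    for q in mids+tips:
        d=q[:2]-C[:2];print(q,"dist",np.hypot(*d),"ang",np.degrees(np.arctan2(d[1],d[0])))
E
python3 pan.py
```

```text
hand centre [ 0.55148497 -0.24594049  0.062     ]
rim ('top',) [ 0.55342333 -0.24368321  0.1115387 ] -13.657560837236353
rim ('side',) [ 0.55369002 -0.24312017  0.11114732] -8.52709440614873
rim ('top', 'side') [ 0.55354789 -0.24348114  0.11138414] -22.00015187748324
tips [array([ 0.5078318 , -0.07313237,  0.0505    ]), array([ 0.51123654, -0.07240011,  0.0505    ])]
[ 0.51106838 -0.08622416  0.053     ] dist 0.16289341412110625 ang 105.11640945480168
[ 0.51502182 -0.09794818  0.053     ] dist 0.15054600239449548 ang 104.82745392519057
[ 0.51178814 -0.08602793  0.053     ] dist 0.16289686638880016 ang 104.85400991398326
[ 0.51405716 -0.09418601  0.053     ] dist 0.15442976434242292 ang 104.81623578176767
[ 0.51546994 -0.09823796  0.053     ] dist 0.1501516297122413 ang 104.69044621767509
[ 0.5078318  -0.07313237  0.0505    ] dist 0.17637647998247105 ang 105.02236634353375
[ 0.51123654 -0.07240011  0.0505    ] dist 0.17623554472221967 ang 103.89150338570512
```

Pan: origin (0.5535, -0.2435), yaw 104.85°, and all the points agree. Now move above the grip, targeting x=0.5585, y=0.2045, z=0.12, with a turn of -66.8°.

>>> step_arm:
  commands: [85, 0.702, -0.675, -0.183, 0, 0, -0.371, 85, 0.702, -0.675, -0.183, 0, 0, -0.371, 85, 0.702, -0.675, -0.183, 0, 0, -0.371, 85, 0.702, -0.675, -0.183, 0, 0, -0.371, 85, 0.702, -0.675, -0.183, 0, 0, -0.371, 85, 0.702, -0.675, -0.183, 0, 0, -0.371, 85, 0.702, -0.675, -0.183, 0, 0, -0.371, 85, 0.702, -0.675, -0.183, 0, 0, -0.371, 85, 0.702, -0.675, -0.183, 0, 0, -0.371, 85, 0.702, -0.675, -0.183, 0, 0, -0.371]
  squeeze: 40

```text
clock: 1.85
position: [0.5606, 0.2012, 0.1211]
ee_rot: [0.641, 0.768, -0.0, 0.001]
ft_force: [0.0, 0.7, 1.6]
grip_width: 0.992
grasp_force: 0.0
```

```bash
cat > st.py <<'E'
from workcell import *
import numpy as np
from scipy.spatial.transform import Rotation as R
o=get_obs();r=R.from_quat(o["ee_rot"])
y=r.apply([0,1,0]);z=r.apply([0,0,1])
np.set_printoptions(precision=4,suppress=True)
print(o["clock"],"pos",o["position"],"yaw_y",np.degrees(np.arctan2(y[1],y[0])),"y",y,"z",z,"F",o["ft_force"],"T",o["torque"],"w",o["grip_width"],"g",o["grasp_force"])
E
python3 st.py
```

```text
1.85 pos [0.5606 0.2012 0.1211] yaw_y 10.301875264821746 y [0.9839 0.1788 0.0003] z [ 0.0005 -0.0013 -1.    ] F [0.0082 0.7304 1.5595] T [-0.017  -0.0274  0.0427] w 0.9917621442288072 g 0.0
```

>>> step_arm:
  commands: [85, 0, 0, -0.04, 0, 0, 0, 85, 0, 0, -0.08, 0, 0, 0, 85, 0, 0, -0.12, 0, 0, 0, 85, 0, 0, -0.14, 0, 0, 0, 85, 0, 0, -0.155, 0, 0, 0, 85, 0, 0, -0.165, 0, 0, 0, 85, 0, 0, -0.165, 0, 0, 0, 85, 0, 0, -0.165, 0, 0, 0, 85, 0, 0, -0.165, 0, 0, 0, 85, 0, 0, -0.165, 0, 0, 0]

```text
clock: 3.1
position: [0.5588, 0.2048, 0.0228]
ee_rot: [0.639, 0.769, 0.0, 0.0]
ft_force: [1.3, 0.7, -0.2]
grip_width: 0.995
grasp_force: 0.0
```

```bash
python3 st.py
python3 - <<'E'
from h import *
t,s=camera("top"),camera("side")
cv2.imwrite("pics/z2.png",np.hstack([crop(t,180,170,80,60,5),crop(s,215,140,80,60,5)]))
E
```

```text
3.1 pos [0.5588 0.2048 0.0228] yaw_y 10.507940665768302 y [0.9832 0.1824 0.0005] z [ 0.0004  0.0003 -1.    ] F [ 1.2682  0.6618 -0.2252] T [-0.012   0.0381  0.0014] w 0.9949050615071263 g 0.0
```

View pics/z2.png

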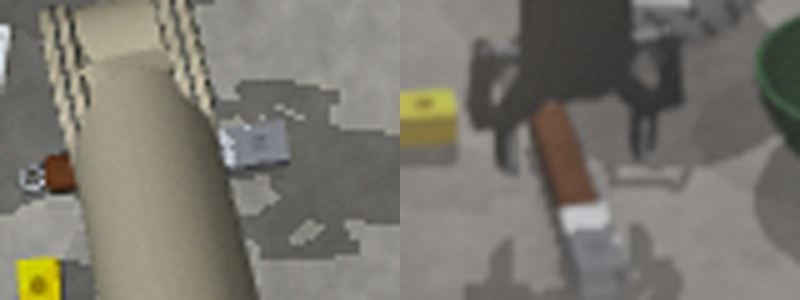

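The picture shows both fingers straddling the wooden grip, with the left finger at (508,150) and the right at (643,130) in the side crop. Lower 17 mm, then close.

>>> step_arm:
  commands: [85, 0, 0, -0.014, 0, 0, 0, 85, 0, 0, -0.027, 0, 0, 0, 85, 0, 0, -0.027, 0, 0, 0, 50, 0, 0, -0.027, 0, 0, 0, 40, 0, 0, -0.027, 0, 0, 0, 20, 0, 0, -0.027, 0, 0, 0, 20, 0, 0, -0.027, 0, 0, 0, 20, 0, 0, -0.027, 0, 0, 0, 20, 0, 0, -0.027, 0, 0, 0, 20, 0, 0, -0.027, 0, 0, 0]
  squeeze: 70

```text
clock: 4.45
position: [0.559, 0.2049, 0.0068]
ee_rot: [0.639, 0.769, 0.0, 0.0]
ft_force: [-1.0, -0.2, 5.4]
grip_width: 0.337
grasp_force: 71.3
```

```bash
python3 st.py
```

```text
4.45 pos [0.559  0.2049 0.0068] yaw_y 10.512814385150497 y [0.9832 0.1825 0.0008] z [ 0.0007  0.0005 -1.    ] F [-1.0379 -0.2311  5.3645] T [-0.0549  0.2153 -0.0116] w 0.3372768353169937 g 71.3096022605896
```

>>> step_arm:
  commands: [20, 0, 0, 0.03, 0, 0, 0, 20, 0, 0, 0.08, 0, 0, 0, 20, 0, 0, 0.133, 0, 0, 0, 20, -0.04, -0.07, 0.133, 0, 0, 0.008, 20, -0.08, -0.14, 0.133, 0, 0, 0.016, 20, -0.115, -0.2, 0.133, 0, 0, 0.024, 20, -0.1417, -0.2475, 0.133, 0, 0, 0.0241, 20, -0.1417, -0.2475, 0.133, 0, 0, 0.0241, 20, -0.1417, -0.2475, 0.133, 0, 0, 0.0241, 20, -0.1417, -0.2475, 0.133, 0, 0, 0.0241]

```text
clock: 5.7
position: [0.474, 0.0571, 0.0863]
ee_rot: [0.609, 0.793, 0.0, 0.0]
ft_force: [-0.4, -0.3, -3.8]
grip_width: 0.335
grasp_force: 70.4
```

```bash
python3 st.py
python3 - <<'E'
from h import *
t,s=camera("top"),camera("side")
cv2.imwrite("pics/z3.png",np.hstack([crop(t,230,180,80,100,5),crop(s,195,150,80,100,5)]))
E
```

```text
5.7 pos [0.474  0.0571 0.0863] yaw_y 14.920178779282688 y [0.9663 0.2575 0.0004] z [ 0.0003  0.0001 -1.    ] F [-0.391  -0.3343 -3.788 ] T [0.0415 0.0272 0.0189] w 0.3350599696599973 g 70.35138845443726
```

View pics/z3.png

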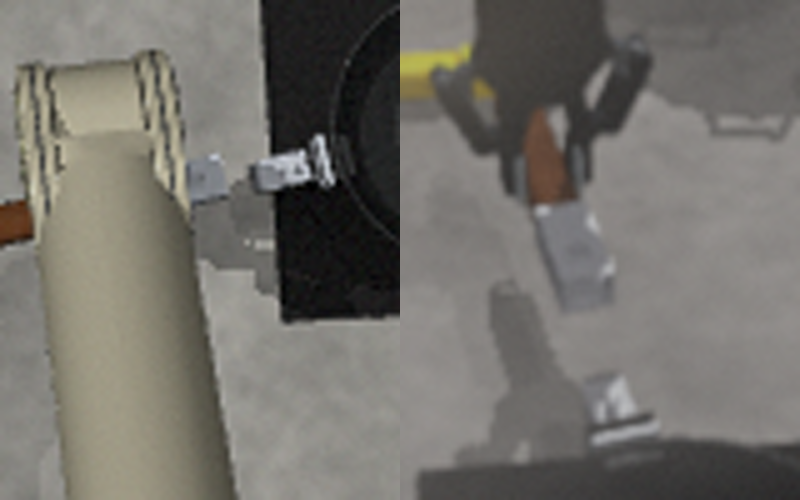

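The handle is held level. Its socket ends at about (228,175) in the top crop and (590,305) in the side crop, in line with the stub. I'll check the predicted hole and mouth positions against the pixels.

Run:
```python
from h import *
tcp=np.array([.474,.0571,.0863]);a=np.radians(-75.08);d=np.array([np.cos(a),np.sin(a),0]);l=np.array([-d[1],d[0],0]);zb=tcp[2]-.0068
g={n:camera(n) for n in("top","side")}
f=lambda s,w,z:np.r_[(tcp+s*d+w*l)[:2],zb+z]
out=[]
for n,(x,y,w,h) in{"top":(260,200,40,30),"side":(210,180,40,40)}.items():
    im=crop(g[n],x,y,w,h,10)
    def P(X):
        u=(w2px(n,X)+.5-[x,y])*10;return tuple(int(v) for v in np.round(u))
    for pts in([f(.1053,-.016,.026),f(.1053,.016,.026),f(.0373,.016,.026),f(.0373,-.016,.026)],[f(.1053,-.016,0),f(.1053,.016,0),f(.1053,.016,.026),f(.1053,-.016,.026)],[f(.0833+i,j,.026) for i,j in((.0065,.006),(.0065,-.006),(-.0065,-.006),(-.0065,.006))]):
        cv2.polylines(im,[np.array([P(X) for X in pts])],True,(0,0,255),1)
    # stub model
    ax=np.array([.5535,-.2435]);b=np.radians(104.85);D=np.array([np.cos(b),np.sin(b)]);L=np.array([-D[1],D[0]])
    S=lambda s,w,z:np.r_[ax+s*D+w*L,z]
    for pts in([S(.1345,-.012,.053),S(.172,-.012,.053),S(.18,-.0095,.0505),S(.18,.0095,.0505),S(.172,.012,.053),S(.1345,.012,.053)],[S(.18,-.0095,.0505),S(.18,.0095,.0505),S(.18,.0095,.0375),S(.18,-.0095,.0375)],[S(.146,.0045,.0595),S(.146,-.0045,.0595),S(.149,-.0045,.0595),S(.149,.0045,.0595)]):
        cv2.polylines(im,[np.array([P(X) for X in pts])],True,(0,255,0),1)
    out.append(im)
out[0]=cv2.copyMakeBorder(out[0],0,100,0,0,cv2.BORDER_CONSTANT)
cv2.imwrite("pics/z4.png",np.hstack(out))
```

```text
(no output)
```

View pics/z4.png

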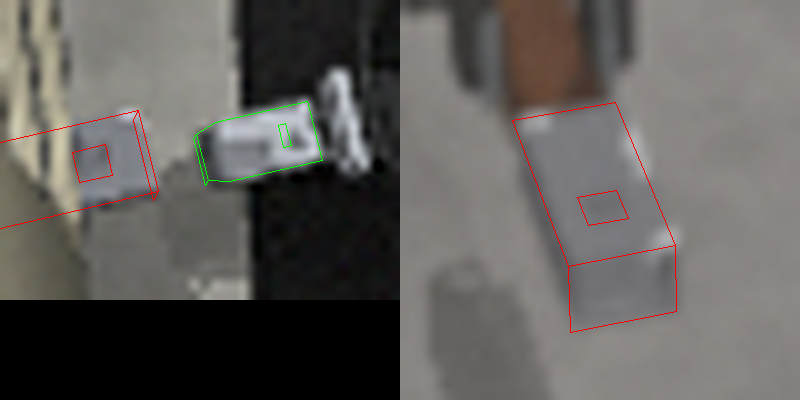

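The overlays match within a pixel, the lateral offset is about 0.2 mm, and the gap to the tip is about 25 mm. Descend to stub height.

>>> step_arm:
  commands: [20, 0, 0, -0.03, 0, 0, 0, 20, 0, 0, -0.06, 0, 0, 0, 20, 0, 0, -0.08, 0, 0, 0, 20, 0, 0, -0.0808, 0, 0, 0, 20, 0, 0, -0.0808, 0, 0, 0, 20, 0, 0, -0.0808, 0, 0, 0, 20, 0, 0, -0.0808, 0, 0, 0, 20, 0, 0, -0.0808, 0, 0, 0, 20, 0, 0, -0.0808, 0, 0, 0, 20, 0, 0, -0.0808, 0, 0, 0]

```text
clock: 7.15
position: [0.4736, 0.0562, 0.0377]
ee_rot: [0.61, 0.793, 0.0, 0.0]
ft_force: [-0.8, 0.6, -2.3]
grip_width: 0.334
grasp_force: 70.2
```

```bash
cat >> st.py <<'E'
D=np.array([-.2563,.9666,0]);L=np.array([-.9666,-.2563,0]);q=o["position"]-[.5535,-.2435,0]
print("axial mouth %.4f lat %.4f z %.4f | Fax(out) %.1f Flat %.1f Fz %.1f"%(q@D-.1053,q@L,q[2]-.0378,o["ft_force"]@D,o["ft_force"]@L,o["ft_force"][2]))
E
python3 st.py
```

```text
7.15 pos [0.4736 0.0562 0.0377] yaw_y 14.850241083695158 y [0.9666 0.2563 0.0001] z [ 0.0001  0.0001 -1.    ] F [-0.8065  0.5625 -2.3135] T [0.0096 0.0112 0.0371] w 0.3337924784535423 g 70.24692177772522
axial mouth 0.2049 lat 0.0004 z -0.0001 | Fax(out) 0.8 Flat 0.6 Fz -2.3
```

>>> step_arm:
  commands: [20, 0.0034, -0.0129, 0, 0, 0, 0, 20, 0.0064, -0.0242, 0, 0, 0, 0, 20, 0.0085, -0.0322, 0, 0, 0, 0, 20, 0.0094, -0.0354, 0, 0, 0, 0, 20, 0.0098, -0.037, 0, 0, 0, 0, 20, 0.0103, -0.0387, 0, 0, 0, 0, 20, 0.0107, -0.0403, 0, 0, 0, 0, 20, 0.0111, -0.0419, 0, 0, 0, 0, 20, 0.0115, -0.0435, 0, 0, 0, 0, 20, 0.0115, -0.0435, 0, 0, 0, 0]

```text
clock: 8.4
position: [0.4805, 0.03, 0.0376]
ee_rot: [0.61, 0.793, 0.0, -0.0]
ft_force: [-1.4, -0.3, -2.5]
grip_width: 0.338
grasp_force: 70.2
```

```bash
python3 st.py
```

```text
8.4 pos [0.4805 0.03   0.0376] yaw_y 14.846399149596355 y [0.9666 0.2562 0.    ] z [ 0.  0. -1.] F [-1.4406 -0.2873 -2.5128] T [0.0565 0.0225 0.0074] w 0.3376406183426461 g 70.24657130241394
axial mouth 0.1778 lat 0.0004 z -0.0002 | Fax(out) 0.1 Flat 1.5 Fz -2.5
```

No contact yet. On to the edge of the button.

>>> step_arm:
  commands: [20, 0.0009, -0.0032, 0, 0, 0, 0, 20, 0.0017, -0.0064, 0, 0, 0, 0, 20, 0.0026, -0.0097, 0, 0, 0, 0, 20, 0.0034, -0.0129, 0, 0, 0, 0, 20, 0.0043, -0.0161, 0, 0, 0, 0, 20, 0.0051, -0.0193, 0, 0, 0, 0, 20, 0.0056, -0.0209, 0, 0, 0, 0, 20, 0.006, -0.0226, 0, 0, 0, 0, 20, 0.0064, -0.0242, 0, 0, 0, 0, 20, 0.0064, -0.0242, 0, 0, 0, 0]

```text
clock: 9.65
position: [0.4844, 0.0155, 0.0377]
ee_rot: [0.61, 0.793, 0.0, 0.0]
ft_force: [-1.0, -0.5, -4.0]
grip_width: 0.33
grasp_force: 70.2
```

```bash
python3 st.py
```

```text
9.65 pos [0.4844 0.0155 0.0377] yaw_y 14.845507914246513 y [0.9666 0.2562 0.0001] z [ 0.0001  0.     -1.    ] F [-1.011  -0.5039 -4.0089] T [ 0.039  -0.035  -0.0281] w 0.32984058383251935 g 70.24657845497131
axial mouth 0.1628 lat 0.0004 z -0.0001 | Fax(out) -0.2 Flat 1.1 Fz -4.0
```

>>> step_arm:
  commands: [20, 0.0006, -0.0021, 0, 0, 0, 0, 20, 0.0011, -0.0042, 0, 0, 0, 0, 20, 0.0017, -0.0063, 0, 0, 0, 0, 20, 0.0022, -0.0084, 0, 0, 0, 0, 20, 0.0028, -0.0105, 0, 0, 0, 0, 20, 0.0033, -0.0126, 0, 0, 0, 0, 20, 0.0039, -0.0147, 0, 0, 0, 0, 20, 0.0044, -0.0168, 0, 0, 0, 0, 20, 0.005, -0.0189, 0, 0, 0, 0, 20, 0.0056, -0.0209, 0, 0, 0, 0]

```text
clock: 10.9
position: [0.4879, 0.0034, 0.0378]
ee_rot: [0.61, 0.793, 0.0, -0.0]
ft_force: [-1.7, 4.9, 0.8]
grip_width: 0.333
grasp_force: 70.6
```

```bash
python3 st.py
```

```text
10.9 pos [0.4879 0.0034 0.0378] yaw_y 14.87395511636476 y [0.9665 0.2567 0.0004] z [ 0.0003  0.0005 -1.    ] F [-1.6895  4.8773  0.8003] T [0.6325 0.1786 0.0348] w 0.3326176083927539 g 70.59565544128418
axial mouth 0.1502 lat 0.0001 z -0.0000 | Fax(out) 5.1 Flat 0.4 Fz 0.8
```

The button is being pressed (5 N axial). Continue to just short of the ring.

>>> step_arm:
  commands: [20, 0.0006, -0.0021, 0, 0, 0, 0, 20, 0.0011, -0.0042, 0, 0, 0, 0, 20, 0.0017, -0.0063, 0, 0, 0, 0, 20, 0.0022, -0.0084, 0, 0, 0, 0, 20, 0.0028, -0.0105, 0, 0, 0, 0, 20, 0.0033, -0.0126, 0, 0, 0, 0, 20, 0.0039, -0.0147, 0, 0, 0, 0, 20, 0.0044, -0.0168, 0, 0, 0, 0, 20, 0.005, -0.0189, 0, 0, 0, 0, 20, 0.005, -0.0189, 0, 0, 0, 0]

```text
clock: 12.15
position: [0.4909, -0.0086, 0.0377]
ee_rot: [0.61, 0.792, 0.0, 0.0]
ft_force: [-0.2, -0.4, 1.0]
grip_width: 0.334
grasp_force: 70.9
```

```bash
python3 st.py
```

```text
12.15 pos [ 0.4909 -0.0086  0.0377] yaw_y 14.83745016384197 y [0.9667 0.2561 0.0002] z [ 0.0003 -0.0002 -1.    ] F [-0.2383 -0.377   0.961 ] T [-0.3299 -0.14    0.0046] w 0.3338165402383915 g 70.85756421089172
axial mouth 0.1378 lat 0.0003 z -0.0001 | Fax(out) -0.3 Flat 0.3 Fz 1.0
```

>>> step_arm:
  commands: [20, 0.0004, -0.0016, 0, 0, 0, 0, 20, 0.0009, -0.0032, 0, 0, 0, 0, 20, 0.0013, -0.0048, 0, 0, 0, 0, 20, 0.0015, -0.0056, 0, 0, 0, 0, 20, 0.0017, -0.0064, 0, 0, 0, 0, 20, 0.0019, -0.0072, 0, 0, 0, 0, 20, 0.0021, -0.0081, 0, 0, 0, 0, 20, 0.0021, -0.0081, 0, 0, 0, 0, 20, 0.0021, -0.0081, 0, 0, 0, 0, 20, 0.0021, -0.0081, 0, 0, 0, 0]

```text
clock: 13.4
position: [0.4918, -0.0124, 0.0376]
ee_rot: [0.61, 0.793, 0.0, -0.0]
ft_force: [-1.9, 4.9, 2.7]
grip_width: 0.333
grasp_force: 71.0
```

```bash
python3 st.py
```

```text
13.4 pos [ 0.4918 -0.0124  0.0376] yaw_y 14.884753034230258 y [ 0.9664  0.2569 -0.0003] z [-0.0005  0.0008 -1.    ] F [-1.9344  4.8526  2.7027] T [ 0.652   0.2602 -0.0451] w 0.33345051833442524 g 71.02610349655151
axial mouth 0.1339 lat 0.0004 z -0.0002 | Fax(out) 5.2 Flat 0.6 Fz 2.7
```

>>> step_arm:
  commands: [20, 0.0002, -0.0008, 0, 0, 0, 0, 20, 0.0004, -0.0016, 0, 0, 0, 0, 20, 0.0006, -0.0024, 0, 0, 0, 0, 20, 0.0009, -0.0032, 0, 0, 0, 0, 20, 0.0011, -0.004, 0, 0, 0, 0, 20, 0.0013, -0.0048, 0, 0, 0, 0, 20, 0.0013, -0.0048, 0, 0, 0, 0, 20, 0.0013, -0.0048, 0, 0, 0, 0, 20, 0.0013, -0.0048, 0, 0, 0, 0, 20, 0.0013, -0.0048, 0, 0, 0, 0]

```text
clock: 14.65
position: [0.4922, -0.0141, 0.0375]
ee_rot: [0.609, 0.793, 0.0, -0.001]
ft_force: [-3.5, 8.8, 5.1]
grip_width: 0.334
grasp_force: 71.3
```

```bash
python3 st.py
```

```text
14.65 pos [ 0.4922 -0.0141  0.0375] yaw_y 14.937561463521336 y [ 0.9662  0.2578 -0.0008] z [-0.0013  0.0021 -1.    ] F [-3.5073  8.7624  5.1147] T [ 1.4608  0.6625 -0.0981] w 0.3342980820019721 g 71.30092978477478
axial mouth 0.1322 lat 0.0004 z -0.0003 | Fax(out) 9.4 Flat 1.1 Fz 5.1
```

>>> step_arm:
  commands: [20, 0.0002, -0.0008, 0, 0, 0, 0, 20, 0.0004, -0.0016, 0, 0, 0, 0, 20, 0.0006, -0.0024, 0, 0, 0, 0, 20, 0.0009, -0.0032, 0, 0, 0, 0, 20, 0.0011, -0.004, 0, 0, 0, 0, 20, 0.0011, -0.004, 0, 0, 0, 0, 20, 0.0011, -0.004, 0, 0, 0, 0, 20, 0.0011, -0.004, 0, 0, 0, 0, 20, 0.0011, -0.004, 0, 0, 0, 0, 20, 0.0011, -0.004, 0, 0, 0, 0]

```text
clock: 15.9
position: [0.4926, -0.0157, 0.0375]
ee_rot: [0.609, 0.793, 0.001, -0.002]
ft_force: [-4.9, 12.4, 6.3]
grip_width: 0.331
grasp_force: 71.4
```

```bash
python3 st.py
```

```text
15.9 pos [ 0.4926 -0.0157  0.0375] yaw_y 14.967446477212135 y [ 0.9661  0.2583 -0.0011] z [-0.002  0.003 -1.   ] F [-4.88   12.4345  6.3096] T [ 2.0135  0.9365 -0.1121] w 0.33089688541214224 g 71.43961429595947
axial mouth 0.1305 lat 0.0005 z -0.0003 | Fax(out) 13.3 Flat 1.5 Fz 6.3
```

>>> step_arm:
  commands: [20, 0.0002, -0.0008, 0, 0, 0, 0, 20, 0.0004, -0.0016, 0, 0, 0, 0, 20, 0.0005, -0.002, 0, 0, 0, 0, 20, 0.0005, -0.002, 0, 0, 0, 0, 20, 0.0005, -0.002, 0, 0, 0, 0, 20, 0.0005, -0.002, 0, 0, 0, 0, 20, 0.0005, -0.002, 0, 0, 0, 0, 20, 0.0005, -0.002, 0, 0, 0, 0, 20, 0.0005, -0.002, 0, 0, 0, 0, 20, 0.0005, -0.002, 0, 0, 0, 0]

```text
clock: 17.15
position: [0.4928, -0.0166, 0.0374]
ee_rot: [0.609, 0.793, 0.001, -0.002]
ft_force: [-5.0, 13.9, 5.4]
grip_width: 0.336
grasp_force: 71.3
```

```bash
python3 st.py
```

```text
17.15 pos [ 0.4928 -0.0166  0.0374] yaw_y 14.981377394967135 y [ 0.966   0.2585 -0.0013] z [-0.0022  0.0033 -1.    ] F [-5.0263 13.8621  5.4284] T [ 2.3487  0.9011 -0.072 ] w 0.3360083549119696 g 71.32982611656189
axial mouth 0.1296 lat 0.0005 z -0.0004 | Fax(out) 14.7 Flat 1.3 Fz 5.4
```

>>> step_arm:
  commands: [20, 0.0002, -0.0008, 0, 0, 0, 0, 20, 0.0004, -0.0014, 0, 0, 0, 0, 20, 0.0004, -0.0014, 0, 0, 0, 0, 20, 0.0004, -0.0014, 0, 0, 0, 0, 20, 0.0004, -0.0014, 0, 0, 0, 0, 20, 0.0004, -0.0014, 0, 0, 0, 0, 20, 0.0004, -0.0014, 0, 0, 0, 0, 20, 0.0004, -0.0014, 0, 0, 0, 0, 20, 0.0004, -0.0014, 0, 0, 0, 0, 20, 0.0004, -0.0014, 0, 0, 0, 0]

```text
clock: 18.4
position: [0.4929, -0.0171, 0.0374]
ee_rot: [0.609, 0.793, 0.001, -0.002]
ft_force: [-6.0, 14.0, 5.2]
grip_width: 0.336
grasp_force: 71.3
```

```bash
python3 st.py
```

```text
18.4 pos [ 0.4929 -0.0171  0.0374] yaw_y 14.997176254309961 y [ 0.9659  0.2588 -0.0015] z [-0.0025  0.0036 -1.    ] F [-5.9576 14.0338  5.1583] T [ 2.5247  1.0717 -0.0865] w 0.33622279224869767 g 71.33202910423279
axial mouth 0.1291 lat 0.0005 z -0.0004 | Fax(out) 15.1 Flat 2.2 Fz 5.2
```

>>> step_arm:
  commands: [20, 0.0002, -0.0008, 0, 0, 0, 0, 20, 0.0004, -0.0016, 0, 0, 0, 0, 20, 0.0004, -0.0016, 0, 0, 0, 0, 20, 0.0004, -0.0016, 0, 0, 0, 0, 20, 0.0004, -0.0016, 0, 0, 0, 0, 20, 0.0004, -0.0016, 0, 0, 0, 0, 20, 0.0004, -0.0016, 0, 0, 0, 0, 20, 0.0004, -0.0016, 0, 0, 0, 0, 20, 0.0004, -0.0016, 0, 0, 0, 0, 20, 0.0004, -0.0016, 0, 0, 0, 0]

```text
clock: 19.65
position: [0.4931, -0.0177, 0.0374]
ee_rot: [0.609, 0.793, 0.001, -0.002]
ft_force: [-5.8, 15.3, 5.2]
grip_width: 0.333
grasp_force: 71.4
```

```bash
python3 st.py
python3 - <<'E'
from h import *
t,s=camera("top"),camera("side")
cv2.imwrite("pics/z5.png",np.hstack([crop(t,260,195,40,40,10),crop(s,210,190,40,40,10)]))
E
```

```text
19.65 pos [ 0.4931 -0.0177  0.0374] yaw_y 15.010452388753189 y [ 0.9659  0.259  -0.0016] z [-0.0027  0.004  -1.    ] F [-5.7638 15.3418  5.204 ] T [ 2.7314  1.0882 -0.1389] w 0.33276620385473576 g 71.40180230140686
axial mouth 0.1284 lat 0.0005 z -0.0004 | Fax(out) 16.3 Flat 1.6 Fz 5.2
```

View pics/z5.png

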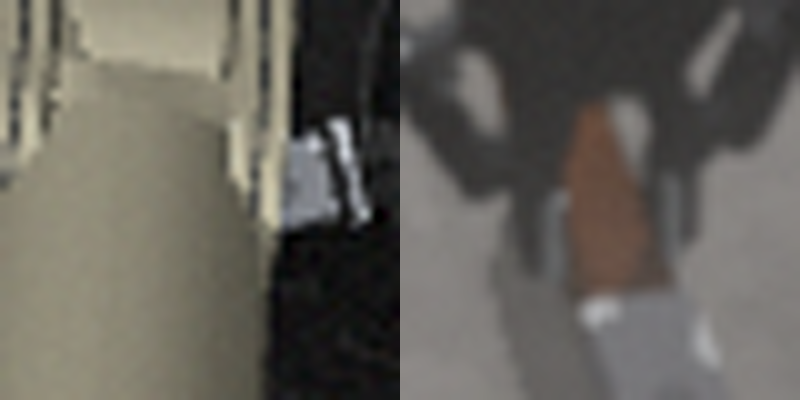

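The handle is seated deep with only the narrow ring and collar left visible (top crop x 330–365), and the grip hasn't slipped. A slightly firmer push, then a pull-back test by feel.

>>> step_arm:
  commands: [20, 0.0002, -0.0008, 0, 0, 0, 0, 20, 0.0004, -0.0014, 0, 0, 0, 0, 20, 0.0004, -0.0014, 0, 0, 0, 0, 20, 0.0004, -0.0014, 0, 0, 0, 0, 20, 0.0004, -0.0014, 0, 0, 0, 0, 20, 0.0004, -0.0014, 0, 0, 0, 0, 20, 0.0004, -0.0014, 0, 0, 0, 0, 20, 0.0004, -0.0014, 0, 0, 0, 0, 20, 0.0004, -0.0014, 0, 0, 0, 0, 20, 0.0004, -0.0014, 0, 0, 0, 0]

```text
clock: 21.0
position: [0.4932, -0.0182, 0.0373]
ee_rot: [0.609, 0.793, 0.001, -0.003]
ft_force: [-6.7, 17.1, 5.6]
grip_width: 0.334
grasp_force: 71.5
```

```bash
python3 st.py
python3 - <<'E'
from h import *
s=camera("side");cv2.imwrite("pics/z6.png",crop(s,215,210,35,35,12))
E
```

```text
21.0 pos [ 0.4932 -0.0182  0.0373] yaw_y 15.02577619329557 y [ 0.9658  0.2593 -0.0018] z [-0.0031  0.0044 -1.    ] F [-6.6548 17.1257  5.649 ] T [ 3.0694  1.2579 -0.1559] w 0.33364496997537346 g 71.49577260017395
axial mouth 0.1280 lat 0.0005 z -0.0005 | Fax(out) 18.3 Flat 2.0 Fz 5.6
```

View pics/z6.png

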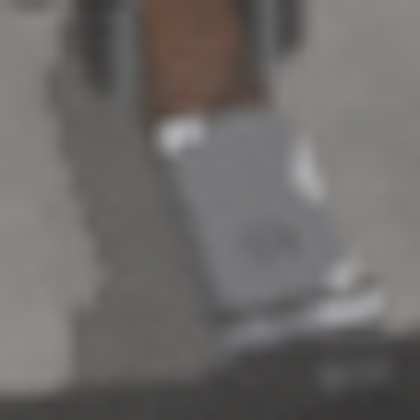

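>>> step_arm:
  commands: [20, -0.0004, 0.0016, 0, 0, 0, 0, 20, -0.0009, 0.0032, 0, 0, 0, 0, 20, -0.0013, 0.0048, 0, 0, 0, 0, 20, -0.0017, 0.0064, 0, 0, 0, 0, 20, -0.0017, 0.0064, 0, 0, 0, 0, 20, -0.0017, 0.0064, 0, 0, 0, 0, 20, -0.0017, 0.0064, 0, 0, 0, 0, 20, -0.0017, 0.0064, 0, 0, 0, 0, 20, -0.0017, 0.0064, 0, 0, 0, 0, 20, -0.0017, 0.0064, 0, 0, 0, 0]

```text
clock: 22.3
position: [0.4928, -0.0164, 0.0375]
ee_rot: [0.609, 0.793, 0.0, -0.001]
ft_force: [-3.1, 8.9, 3.8]
grip_width: 0.337
grasp_force: 71.2
```

```bash
python3 st.py
```

```text
22.3 pos [ 0.4928 -0.0164  0.0375] yaw_y 14.941130039282482 y [ 0.9662  0.2578 -0.0008] z [-0.0014  0.0022 -1.    ] F [-3.1391  8.9202  3.8415] T [ 1.6021  0.6604 -0.1065] w 0.337241486701919 g 71.24940991401672
axial mouth 0.1298 lat 0.0004 z -0.0003 | Fax(out) 9.4 Flat 0.7 Fz 3.8
```

>>> step_arm:
  commands: [20, -0.0004, 0.0016, 0, 0, 0, 0, 20, -0.0009, 0.0032, 0, 0, 0, 0, 20, -0.0009, 0.0032, 0, 0, 0, 0, 20, -0.0009, 0.0032, 0, 0, 0, 0, 20, -0.0009, 0.0032, 0, 0, 0, 0, 20, -0.0009, 0.0032, 0, 0, 0, 0, 20, -0.0009, 0.0032, 0, 0, 0, 0, 20, -0.0009, 0.0032, 0, 0, 0, 0, 20, -0.0009, 0.0032, 0, 0, 0, 0, 20, -0.0009, 0.0032, 0, 0, 0, 0]

```text
clock: 23.55
position: [0.4929, -0.0162, 0.0376]
ee_rot: [0.61, 0.793, 0.0, -0.0]
ft_force: [-1.1, 5.3, 2.8]
grip_width: 0.334
grasp_force: 71.1
```

```bash
python3 st.py
```

```text
23.55 pos [ 0.4929 -0.0162  0.0376] yaw_y 14.86258828630233 y [ 0.9665  0.2565 -0.    ] z [-0.0002  0.0004 -1.    ] F [-1.14    5.3476  2.8462] T [0.7214 0.2979 0.0459] w 0.33406747026062805 g 71.07072830200195
axial mouth 0.1299 lat 0.0004 z -0.0002 | Fax(out) 5.5 Flat -0.3 Fz 2.8
```

Commanding back 2 mm moved the mouth only 0.1 mm while the force dropped 4 N, so it behaves as locked. Ease another 3 mm to unload.

>>> step_arm:
  commands: [20, -0.0004, 0.0016, 0, 0, 0, 0, 20, -0.0009, 0.0032, 0, 0, 0, 0, 20, -0.0012, 0.0044, 0, 0, 0, 0, 20, -0.0012, 0.0044, 0, 0, 0, 0, 20, -0.0012, 0.0044, 0, 0, 0, 0, 20, -0.0012, 0.0044, 0, 0, 0, 0, 20, -0.0012, 0.0044, 0, 0, 0, 0, 20, -0.0012, 0.0044, 0, 0, 0, 0, 20, -0.0012, 0.0044, 0, 0, 0, 0, 20, -0.0012, 0.0044, 0, 0, 0, 0]

```text
clock: 24.8
position: [0.4928, -0.0158, 0.0379]
ee_rot: [0.61, 0.792, -0.0, 0.001]
ft_force: [2.5, -6.7, 1.7]
grip_width: 0.333
grasp_force: 70.9
```

```bash
python3 st.py
```

```text
24.8 pos [ 0.4928 -0.0158  0.0379] yaw_y 14.76299662022481 y [0.967  0.2548 0.001 ] z [ 0.0016 -0.0019 -1.    ] F [ 2.4997 -6.6909  1.7113] T [-1.4219 -0.5271  0.1946] w 0.33280545765920355 g 70.8559799194336
axial mouth 0.1304 lat 0.0003 z 0.0001 | Fax(out) -7.1 Flat -0.7 Fz 1.7
```

Pulling with 7 N leaves the mouth at 0.1304, so it is locked. Relax to zero force and open.

>>> step_arm:
  commands: [20, 0.0004, -0.0016, 0, 0, 0, 0, 20, 0.0006, -0.0024, 0, 0, 0, 0, 20, 0.0006, -0.0024, 0, 0, 0, 0, 20, 0.0006, -0.0024, 0, 0, 0, 0, 35, 0.0006, -0.0024, 0, 0, 0, 0, 45, 0.0006, -0.0024, 0, 0, 0, 0, 60, 0.0006, -0.0024, 0, 0, 0, 0, 75, 0.0006, -0.0024, 0, 0, 0, 0, 75, 0.0006, -0.0024, 0, 0, 0, 0, 75, 0.0006, -0.0024, 0, 0, 0, 0]

```text
clock: 26.05
position: [0.4926, -0.0153, 0.0377]
ee_rot: [0.61, 0.793, 0.0, 0.0]
ft_force: [-0.6, -0.2, -0.5]
grip_width: 0.875
grasp_force: 0.0
```

```bash
python3 st.py
```

```text
26.05 pos [ 0.4926 -0.0153  0.0377] yaw_y 14.849568247436208 y [0.9666 0.2563 0.0001] z [ 0.0001  0.0001 -1.    ] F [-0.5741 -0.1506 -0.5026] T [ 0.0173 -0.0247  0.0282] w 0.8747233364114528 g 0.0
axial mouth 0.1309 lat 0.0004 z -0.0001 | Fax(out) 0.0 Flat 0.6 Fz -0.5
```

Released with no force. Lift straight up 150 mm, then move aside over free counter (+y) so the cameras see the fit.

>>> step_arm:
  commands: [75, 0, 0, 0.04, 0, 0, 0, 75, 0, 0, 0.1, 0, 0, 0, 75, 0, 0, 0.18, 0, 0, 0, 75, 0, 0, 0.27, 0, 0, 0, 75, 0, 0.08, 0.3, 0, 0, 0, 75, 0, 0.17, 0.3, 0, 0, 0, 75, 0, 0.26, 0.3, 0, 0, 0, 75, 0, 0.34, 0.3, 0, 0, 0, 75, 0, 0.4, 0.3, 0, 0, 0, 75, 0, 0.4, 0.3, 0, 0, 0]

```text
clock: 27.3
position: [0.4916, 0.2278, 0.2172]
ee_rot: [0.608, 0.794, -0.0, -0.0]
ft_force: [0.1, -0.5, -0.5]
grip_width: 0.878
grasp_force: 0.0
```

```bash
python3 st.py; python3 pan.py|grep rim
python3 - <<'E'
from h import *
t,s=camera("top"),camera("side")
cv2.imwrite("pics/z7.png",np.hstack([crop(t,235,185,80,100,5),crop(s,195,170,80,100,5)]))
E
```

```text
27.3 pos [0.4916 0.2278 0.2172] yaw_y 15.126270519208479 y [ 0.9654  0.2609 -0.0006] z [-0.0007  0.0002 -1.    ] F [ 0.138  -0.5435 -0.4744] T [0.0021 0.0164 0.0026] w 0.8776231864040149 g 0.0
axial mouth 0.3661 lat -0.0610 z 0.1794 | Fax(out) -0.6 Flat 0.0 Fz -0.5
rim ('top',) [ 0.55345172 -0.24395722  0.11151467] -12.163898342784737
rim ('side',) [ 0.5485799  -0.24270366  0.11582951] -6.028980959660771
rim ('top', 'side') [ 0.55349806 -0.24383411  0.11137623] -17.816375135980365
```

View pics/z7.png

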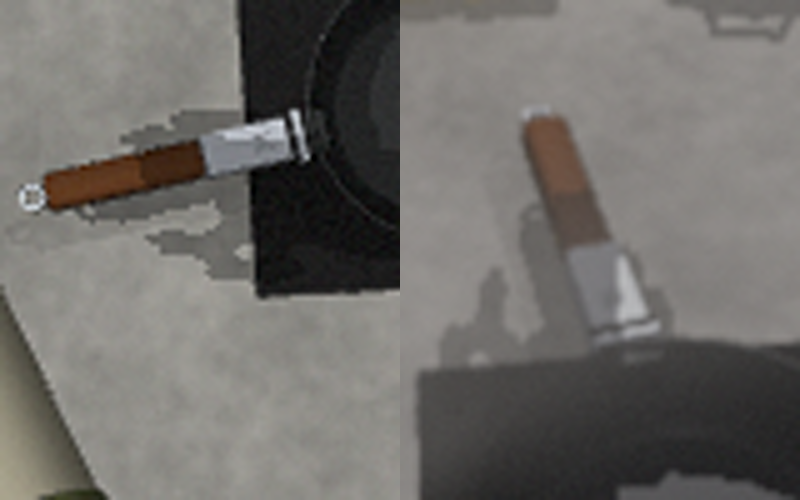

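The handle is in line and seated, with its mouth against the ring at top crop (290,135). The hole at (262,137) now shows light steel instead of dark, the handle stays level, and the pan hasn't moved (under 0.5 mm). Handing in.

```bash
python3 -c "
from workcell import *
print(hand_in())"
```

```text
the job is handed in; nothing more can be done
None
```

The handle is on the pan and locked: it held against a 7 N pull-back. The hardest push was about 18 N along the stub (about 19 N in all), the pan moved less than 0.5 mm, and the job was handed in at about 27 s; the judged result has not been returned.

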